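Refit the autoclave door's hinge pin and hold it for the clip

TASK

Get the autoclave's door hinge ready for its clip: turn the big hex nut on top of the white hinge bracket about a quarter turn counter-clockwise (seen from above), so that the dark keeper plate swings off the upper brass bushing and stays off. Then take the long blue-headed hinge pin out of the grey rack and thread it down through the upper bushing and on through the lower one. Finish holding the pin still, its tip showing below the lower bushing and the head kept about 2 cm above the upper bushing so that the clip can go on under it; leave the black-headed spare pin and everything else where they are.

Things in the scene. Friction and masses are not known exactly. Their poses are not given: they have to be found in the camera images.
- bracket: White C-shaped bracket, fixed. Origin on the counter on both bushings' axis; z up; y from bore to column. Base 100 (x) by 150 by 8 mm, y -45 to +105. Column 36 mm square at y +60, top z 124. Two lugs carry brass bushings, 29 mm across, bore 12.6 mm, plain mouths: lower z 40 to 56, upper z 108 to 124; open between and below. Only the keeper and its nut stand above z 124.
- upper_bush (a point): centre of the upper bushing's top mouth, on the bore axis, 124 mm above the counter; axes as the bracket's
- lower_bush (a point): centre of the lower bushing's underside, on the bore axis, 40 mm above the counter; axes as the bracket's
- keeper (a joint): keeper angle, rad: 0 = plate over the upper bushing, pointing along the bracket's -y from the nut; grows counter-clockwise from above (plate swings to the bracket's +x, pointing there at 1.57; stop at 1.8). Starts at 0 to 0.25; stays where left (friction 0.06 N m). While over the bore it blocks the pin.
- nut (a point): top centre of the steel hex nut, on the keeper's vertical pivot, 60 mm from the bore along the bracket's +y, 153.5 mm above the counter. 24 mm across flats, z 129.5 to 153.5. One piece with the dark keeper plate (26 mm wide, z 125.5 to 129.5, reaching 72 mm from the pivot) and turns with it; its x axis is normal to one pair of flats, equal to the bracket's x at keeper 0.
- rack: Grey block 50 (x) by 130 (y) by 60 mm tall, fixed, origin centre of its underside; two round holes 11.5 mm wide, 50 mm deep at y -40 and y +40 mm; the long and the spare pin stand in these, either way round.
- pin: Hinge pin to fit, upright in the rack, loose, about 90 g. Steel shank 10 mm thick, 114 mm long, lowest 8 mm tapered to 4 mm; on top a blue round head 16 mm across, 30 mm tall. Origin at the tip, z up along the pin (head z 114 to 144 mm). In the rack the tip is 10 mm above the counter.
- pin_tip (a point): the lower tip of the blue-headed pin (same as the origin of the pin)
- pin_collar (a point): on the blue-headed pin's axis, at the underside of its head, 114 mm above the tip
- spare_pin: Spare pin in the other hole, not to be used: black head 16 by 30 mm, shank 84 mm. Origin at its tip, 10 mm above the counter.
- reel: white pouch reel, 110 mm across, 100 mm tall, standing on end; bystander, origin underside
- tape: green roll of tape, 60 mm across, 22 mm tall; bystander
- wrench: wrench 170 mm long lying flat to the left, not needed; bystander
- sanitiser: white bottle, 60 mm across, 150 mm tall, to the left; bystander
- cassette: open aluminium instrument tray 160 by 240 by 35 mm, to the right; bystander
- cap: blue cap with a stem, 70 mm across, 34 mm tall; bystander
There are look-alikes about, which are no part of the job. What is shaped like the bracket but orange, pink or red is not meant.

How it is judged:
By the outcome, as a careful person would: the job done as asked, in the order asked, and still so for the second after the job is handed in, while the arm keeps its last pose, push and grip.
It also fails if it takes over 64 s, if anything falls off the work surface, if the arm or the gripper's body presses on something with over 40 N, if the wrist force passes 120 N, or if a joint passes its speed limit or range.

ROBOT

A 6-joint arm with a two-finger parallel gripper is mounted at the origin on the work surface. World frame = base frame: x ahead of the robot, y to its left, z up, the work surface at z = 0. Lengths are in m, angles in degrees, forces in N, time in s.
With the tool pointing down it reaches from about 0.3 to 0.875 m from the base axis. Payload 6.4 kg.
Tool frame: the origin (TCP) lies on the mounting face of the last link; the fingertips stand 166 mm ahead of it and the grasp point (between the pads) lies 147 mm ahead of it; z points along the fingers, x is the direction in which the jaws open and shut, and the axes are right-handed (so a half turn about z gives the same grasp; the last joint's range is limited). The gripper opens to 88 mm and grips with 3 to 60 N. Pads are 18 mm wide; open, the fingers measure 123 mm over their backs; the gripper's body (75 mm by 187 mm) begins 45 mm behind the grasp point.
Start: joints at [-81.492, 10.359, 92.074, -0, 77.567, -11.82], TCP at [0.2, -0.539, 0.405] pointing down, gripper open.
Joint ranges: [-171.53, 171.53], [-51.25, 118.39], [17.06, 147.69], [-65.23, 245.23], [0, 150.52], [-178.68, 178.68]. Speed limits (degrees/s): [147.25, 147.25, 172.46, 180, 180, 180].

INTERFACE

Orientations are given as [roll, pitch, yaw] about the fixed x, y, z axes, in that order (R = Rz(yaw) Ry(pitch) Rx(roll)).
In Python, from plant import r, vision, ticket gives the robot as it stands.
- The arm moves only by the tool play_rows, never from a script. Its argument "moves" is a list of rows, each an object with "slide": the shift along the tool's x, y, z as a fraction of full scale, a list of three; "yaw": the turn about the tool's z as a fraction of full scale. A call has 1 to 10 rows; each row shifts and turns the commanded pose from where the row before left it, along the tool's axes as they then stand; what a row does not reach is not made up. Full scale, the value 1, is 0.025 m for a shift and 5 degrees for a turn. A row lasts 1/8 s, in which the tool goes at most 62.5 mm and 10.7 degrees, less where a joint would pass 70% of its speed; a pose out of reach is approached as far as the arm can. A call with a number of a shift or a turn outside -1 to 1 is refused whole. A call with a gripper value outside its range is refused whole. "claw" is the opening, from 0 (shut) to 1 (fully open), set as the call begins (left out, the last holds). The fingers move at their own pace and stop on an object; "squeeze" is the grip in N (left out, the last holds). Time passes only in rows, so rows that do not move let the fingers close. It gives the time, the measured TCP pose, the force and the opening at its end, in the units of the state.
- r.get_state(): the state, without advancing time (a new reading comes with each control period).
- vision.camera(name): name is "scene" or "top" or "wrist"; returns (picture, depth): 480x640x3 uint8, red, green, blue; 480x640 float32, m along the optical axis (not along the pixel's ray), 0 where there is no reading.
- vision.get_calibration(name): a dict with "fovy" (degrees; the focal length in pixels is half the picture's height over the tangent of half this angle, whatever the lens; pixels are square), "cx", "cy" (the principal point, pixels), "dist_coeffs" ([k1, k2, p1, p2, k3] as OpenCV has them; the pictures are not rectified), "R" (3x3) and "t" (3): a world point X has camera coordinates R X + t. Camera axes: x right, y down, z forward; pixel columns grow to the right and rows downward; lengths in m; the calibration is good to about 2 mm. A picture is of the moment at which its call begins: read the wrist's pose just before it. get_calibration takes no time and is no camera call; for the wrist camera it gives the pose at the moment of the call.
- ticket.hand_in(): hands the job in, once; it reports no verdict.
The state is a dict: "t": time; "q": joint angles; "qvel": joint speeds; "joint_efforts": joint torques, N m; "eef_pos": TCP position; "eef_rot": TCP orientation; "ft_force": force on the tool from outside, world axes, zero at the start; "moment": the same for the moment, N m; "gripper_width": finger opening in m.
Only numpy, scipy, OpenCV 4.12 (cv2) and the standard library are available. Lean on these libraries where they do the work, as an engineer would, in place of code of your own. Each camera call takes 0.05 s, during which the arm holds its last target.

## Working session

There is one attempt and no reset: what is moved stays moved. The work goes in short steps, Python scripts to look and compute and a tool call to move; the robot and the scene stay as the last step left them, time stands still between calls to the robot, and variables do not carry over. Pictures are saved under pics/ and viewed, and the job is handed in when it is done.

Besides the shell and the picture viewer there is one more tool, called by a JSON object that holds its "method" and its "body". play_rows: Moves the arm, as the interface text tells. Its arguments: {"type":"object","properties":{"moves":{"type":"array","items":{"type":"object","properties":{"slide":{"type":"array","items":{"type":"number","minimum":-1,"maximum":1}},"yaw":{"type":"number","minimum":-1,"maximum":1}}}},"claw":{"type":"number"},"squeeze":{"type":"number"}},"required":["moves"]}

```bash
ls; mkdir -p pics; python3 - <<'E'
from plant import r, vision, ticket
import cv2,numpy as np
s=r.get_state();print(s)
for n in ["scene","top"]:
    p,d=vision.camera(n);cv2.imwrite(f"pics/{n}0.png",p[:,:,::-1]);np.savez(f"pics/{n}0.npz",p=p,d=d)
    print(n,vision.get_calibration(n))
E
```

```text
pics
{'t': 0.0, 'q': array([-8.14945422e+01,  1.04011356e+01,  9.21332898e+01,  8.08292378e-04,
        7.75657110e+01, -1.18197164e+01]), 'qvel': array([ 0.03884469, -0.04018777,  0.03078137,  0.04347478, -0.03824214,
        0.06850125]), 'joint_efforts': array([-8.43936887e-04, -4.33862507e+01, -3.41851687e+01,  7.02593895e-02,
        3.86846135e-02, -1.13574379e-04]), 'eef_pos': array([ 0.199708  , -0.53892907,  0.40380353]), 'eef_rot': array([-1.79978716e+02,  9.78516008e-02, -6.96749824e+01]), 'ft_force': array([0.11087726, 0.40853562, 0.25149037]), 'moment': array([-0.02567901,  0.01720504,  0.03538182]), 'gripper_width': 0.08809284968661363}
scene {'fovy': 50.76194642220952, 'cx': 321.03844301216395, 'cy': 237.27230564114296, 'dist_coeffs': array([-0.12121177,  0.        ,  0.        ,  0.        ,  0.        ]), 'R': array([[-0.42920118,  0.90312028,  0.01265361],
       [ 0.52969764,  0.26303291, -0.80637094],
       [-0.73157827, -0.33939277, -0.59127472]]), 't': array([ 0.23672677, -0.17475844,  1.68326104])}
top {'fovy': 55.81345989041413, 'cx': 322.08048485979026, 'cy': 239.4572015383042, 'dist_coeffs': array([-0.03574694,  0.        ,  0.        ,  0.        ,  0.        ]), 'R': array([[-0.01541885, -0.99984737, -0.00821533],
       [-0.99548407,  0.01612023, -0.09355001],
       [ 0.09366816,  0.0067358 , -0.99558069]]), 't': array([-0.03051307,  0.52246988,  1.29211572])}
```

View pics/scene0.png

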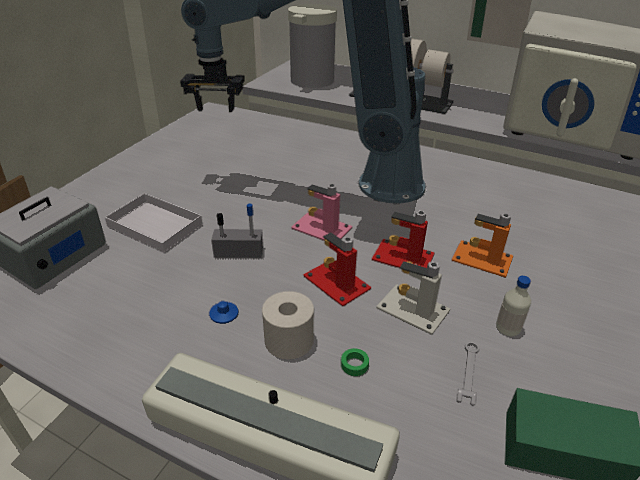

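View pics/top0.png

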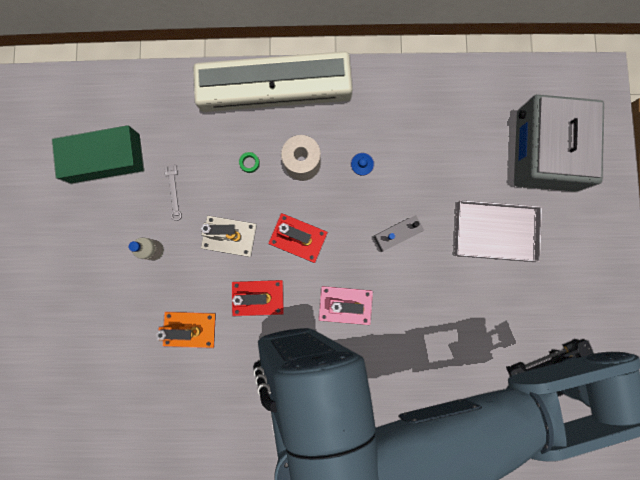

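The white bracket is at top-view (228,236), with its nut near (206,229). The blue-headed pin is at (391,237) and the rack around (398,234).

```bash
cat > h.py <<'E'
import numpy as np,cv2
from plant import r, vision, ticket
def K(c):
    f=240/np.tan(np.radians(c["fovy"]/2));return np.array([[f,0,c["cx"]],[0,f,c["cy"]],[0,0,1]])
def ray(c,uv):
    p=cv2.undistortPoints(np.array(uv,float).reshape(-1,1,2),K(c),c["dist_coeffs"]).reshape(-1,2)
    d=np.c_[p,np.ones(len(p))]@c["R"]; return -c["R"].T@c["t"],d
def onz(c,uv,z):
    o,d=ray(c,uv);z=np.broadcast_to(z,len(d));return o+d*((z-o[2])/d[:,2])[:,None]
def proj(c,X):
    return cv2.projectPoints(np.array(X,float).reshape(-1,1,3),cv2.Rodrigues(c["R"])[0],c["t"],K(c),c["dist_coeffs"])[0].reshape(-1,2)
def pts(c,depth,mask):
    v,u=np.nonzero(mask&(depth>0));o,d=ray(c,np.c_[u,v]);return o+d*depth[v,u][:,None]
E
python3 - <<'E'
from h import *
p=cv2.imread("pics/top0.png");s=cv2.imread("pics/scene0.png")
z=lambda i,a,b,c,d,k:cv2.resize(i[b:d,a:c],None,fx=k,fy=k,interpolation=cv2.INTER_CUBIC)
cv2.imwrite("pics/ctop.png",np.hstack([z(p,190,205,265,265,5),z(p,365,205,440,265,5)]))
cv2.imwrite("pics/cscene.png",np.hstack([z(s,370,250,460,335,4),z(s,200,190,290,275,4)]))
E
```

```text
(no output)
```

View pics/ctop.png

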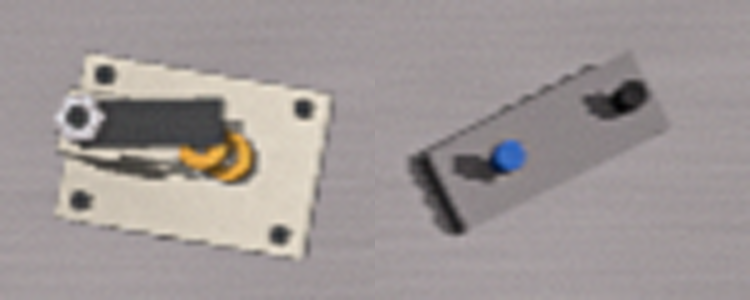

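View pics/cscene.png

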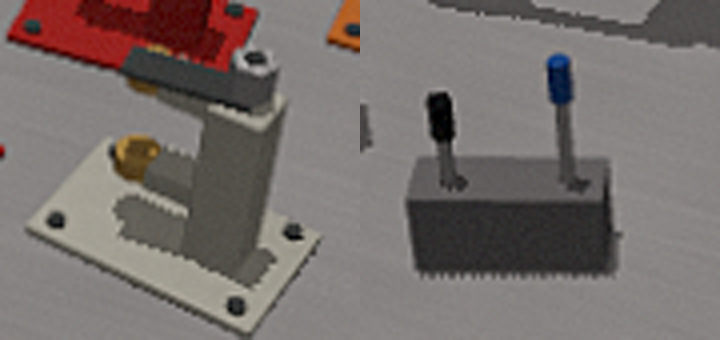

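```bash
python3 - <<'E'
from h import *
ct=vision.get_calibration("top")
D=np.load("pics/top0.npz");p=D['p'];d=D['d'].astype(float)
P=p.astype(int)
W=np.zeros((480,640),bool);W[205:265,190:265]=1
m=W&(P[:,:,0]>P[:,:,2]+8)&(P[:,:,0]>180)&(P[:,:,0]-P[:,:,2]<60)
q=pts(ct,d,m);print(len(q))
b=q[(q[:,2]>-.003)&(q[:,2]<.02)]
v,u=np.nonzero(m)
h=cv2.convexHull(np.c_[u,v].astype(np.int32)); 
cor=lambda x,y:(190+(x+.5)/5-.5,205+(y+.5)/5-.5)
C=onz(ct,[cor(83,53),cor(332,94),cor(302,259),cor(54,215)],.008)
print(C[:,:2],[np.linalg.norm(C[i]-C[(i+1)%4]) for i in range(4)])
# y axis from bore to column: from right edge to left edge of top image
yd=(C[0]+C[3]-C[1]-C[2])[:2];yd/=np.linalg.norm(yd);ctr=C.mean(0)[:2]
bore=ctr-yd*.030; piv=bore+.06*yd
xd=np.array([yd[1],-yd[0]])
print("bore",bore,"piv",piv,"yaw y-axis",np.degrees(np.arctan2(yd[1],yd[0])))
nut=onz(ct,[cor(78,116)],.1535);print("nut from image",nut)
tipk=onz(ct,[cor(223,122)],.1295);print("keeper end",tipk)
k=(tipk-nut)[0,:2];print(np.linalg.norm(k),"dir",np.degrees(np.arctan2(k[1],k[0])), "neg y dir",np.degrees(np.arctan2(-yd[1],-yd[0])))
cr=lambda x,y:(365+(x-375+.5)/5-.5,205+(y+.5)/5-.5)
m2=np.zeros((480,640),bool);m2[205:265,365:440]=1
bl=m2&(P[:,:,2]>P[:,:,0]+60);v,u=np.nonzero(bl);print(u.mean(),v.mean(),len(u))
print("blue head ctr (z .139-.154)",onz(ct,[(u.mean(),v.mean())],.150))
print("depth",pts(ct,d,bl)[:,2].max(), np.median(pts(ct,d,bl),axis=0))
R=onz(ct,[cr(419,158),cr(629,50),cr(670,127),cr(461,234)],[.06,.06,.06,.06]);print(R[:,:2],[np.linalg.norm(R[i]-R[(i+1)%4]) for i in range(4)])
E
```

```text
1053
[[0.60138576 0.30435215]
 [0.57431477 0.15600516]
 [0.47690331 0.17385164]
 [0.505146   0.32072146]] [np.float64(0.15079677578307701), np.float64(0.09903276943513699), np.float64(0.1495606665259362), np.float64(0.09762195432168749)]
bore [0.53391261 0.20924572] piv [0.54496231 0.26821948] yaw y-axis 79.3877471233151
nut from image [[0.54563926 0.26810112 0.1535    ]]
keeper end [[0.54406062 0.19610473 0.1295    ]]
0.07201370101849537 dir -91.25610639115193 neg y dir -100.61225287668492
391.46666666666664 235.63333333333333 30
blue head ctr (z .139-.154) [[ 0.5172411  -0.22207844  0.15      ]]
depth 0.15769128740743144 [ 0.51601378 -0.22250529  0.15399802]
[[ 0.52546775 -0.18420381]
 [ 0.58519026 -0.30516122]
 [ 0.54080948 -0.3268617 ]
 [ 0.48204644 -0.20675747]] [np.float64(0.1348980157024926), np.float64(0.0494020663855762), np.float64(0.13370909302447126), np.float64(0.048929314232127714)]
```

The sizes check out: base 150 x 99 mm, keeper 72 mm, and the two nut estimates agree to 1 mm. The keeper is at about 9° and the nut's flats lie at yaw -1/59/-61°. I'll approach the nut at yaw -61 so the counter-clockwise turn has joint range.

```bash
cat >> h.py <<'E'
def go(tx,ty,tz=None,yaw=None):
    s=r.get_state();p=s["eef_pos"];y0=s["eef_rot"][2]
    print("t",s["t"],"pos",p,"rot",s["eef_rot"],"q6",s["q"][5],"w",s["gripper_width"],"F",s["ft_force"])
    y=y0
    if yaw is not None:
        print("turn first: yaw units",-(yaw-y0)/5);y=yaw
    a=np.radians(y);d=np.array([tx,ty])-p[:2]
    print("slide units after turn x,y,z:",(d@[np.cos(a),np.sin(a)])/.025,(d@[np.sin(a),-np.cos(a)])/.025,None if tz is None else -(tz-p[2])/.025)
E
python3 -c "
from h import *
go(.545,.268,.36,-61.3)"
```

```text
t 0.1 pos [ 0.19974043 -0.53896444  0.40394786] rot [-1.79983506e+02  8.37779329e-02 -6.96707838e+01] q6 -11.820319719097284 w 0.08815995524037369 F [ 0.63145403 -0.83517295 -0.15204035]
turn first: yaw units -1.6741567541987536
slide units after turn x,y,z: -21.680960083884674 -27.614655577175363 1.7579143392090435
```

{"method": "play_rows", "body": {"moves": [{"yaw": -0.84},{"yaw": -0.84},{"slide": [-0.72,-0.92,0]},{"slide": [-0.72,-0.92,0]},{"slide": [-0.72,-0.92,0]},{"slide": [-0.72,-0.92,0]},{"slide": [-0.72,-0.92,0]},{"slide": [-0.72,-0.92,0]},{"slide": [-0.72,-0.92,0]},{"slide": [-0.72,-0.92,0]}], "claw": 1}}

```text
validation failed for argument at $.mo...
```

{"method": "play_rows", "body": {"moves": [{"slide": [-0.72,-0.92,0]},{"slide": [-0.72,-0.92,0]},{"slide": [-0.72,-0.92,0]},{"slide": [-0.72,-0.92,0]},{"slide": [-0.72,-0.92,0]},{"slide": [-0.72,-0.92,0]},{"slide": [-0.72,-0.92,0]},{"slide": [-0.72,-0.92,0]},{"slide": [-0.72,-0.92,0]},{"slide": [-0.72,-0.92,0]}]}}

```text
validation failed for argument at $.mo...
```

```bash
python3 -c "
from h import *
go(.545,.268,.36,-61.3)"
```

```text
t 0.1 pos [ 0.19974043 -0.53896444  0.40394786] rot [-1.79983506e+02  8.37779329e-02 -6.96707838e+01] q6 -11.820319719097284 w 0.08815995524037369 F [ 0.63145403 -0.83517295 -0.15204035]
turn first: yaw units -1.6741567541987536
slide units after turn x,y,z: -21.680960083884674 -27.614655577175363 1.7579143392090435
```

{"method": "play_rows", "body": {"moves": [{"slide": [0.0,0.0,0.0],"yaw": -0.84},{"slide": [0.0,0.0,0.0],"yaw": -0.84}], "claw": 1.0}}

```text
t: 0.35
eef_pos: [0.1998, -0.539, 0.4042]
eef_rot: [-180.0, 0.1, -61.1]
ft_force: [-0.1, -0.0, 0.5]
gripper_width: 0.088
```

{"method": "play_rows", "body": {"moves": [{"slide": [-0.72,-0.92,0.0],"yaw": 0.0},{"slide": [-0.72,-0.92,0.0],"yaw": 0.0},{"slide": [-0.72,-0.92,0.0],"yaw": 0.0}]}}

```text
t: 0.72
eef_pos: [0.2345, -0.4577, 0.4042]
eef_rot: [-180.0, 0.1, -61.3]
ft_force: [-0.4, -0.5, -0.6]
gripper_width: 0.0881
```

{"method": "play_rows", "body": {"moves": [{"slide": [-0.72,-0.92,0.0],"yaw": 0.0},{"slide": [-0.72,-0.92,0.0],"yaw": 0.0},{"slide": [-0.72,-0.92,0.0],"yaw": 0.0},{"slide": [-0.72,-0.92,0.0],"yaw": 0.0},{"slide": [-0.72,-0.92,0.0],"yaw": 0.0},{"slide": [-0.72,-0.92,0.0],"yaw": 0.0},{"slide": [-0.72,-0.92,0.0],"yaw": 0.0},{"slide": [-0.72,-0.92,0.0],"yaw": 0.0},{"slide": [-0.72,-0.92,0.0],"yaw": 0.0},{"slide": [-0.72,-0.92,0.0],"yaw": 0.0}]}}

```text
t: 1.98
eef_pos: [0.3496, -0.1893, 0.4045]
eef_rot: [180.0, 0.0, -61.3]
ft_force: [0.1, -0.1, 0.6]
gripper_width: 0.0881
```

{"method": "play_rows", "body": {"moves": [{"slide": [-0.72,-0.92,0.0],"yaw": 0.0},{"slide": [-0.72,-0.92,0.0],"yaw": 0.0},{"slide": [-0.72,-0.92,0.0],"yaw": 0.0},{"slide": [-0.72,-0.92,0.0],"yaw": 0.0},{"slide": [-0.72,-0.92,0.0],"yaw": 0.0},{"slide": [-0.72,-0.92,0.0],"yaw": 0.0},{"slide": [-0.72,-0.92,0.0],"yaw": 0.0},{"slide": [-0.72,-0.92,0.0],"yaw": 0.0},{"slide": [-0.72,-0.92,0.0],"yaw": 0.0},{"slide": [-0.72,-0.92,0.0],"yaw": 0.0}]}}

```text
t: 3.22
eef_pos: [0.4648, 0.0791, 0.4044]
eef_rot: [180.0, 0.0, -61.3]
ft_force: [0.2, 0.2, -0.0]
gripper_width: 0.0882
```

```bash
python3 -c "
from h import *
go(.545,.268,.36,-61.3)
c=vision.get_calibration('wrist');print(c, 'cam pos',-c['R'].T@c['t']); 
print(proj(c,[[.545,.268,.1535],[.534,.209,.124]]))"
```

```text
t 3.225 pos [0.46479138 0.07910434 0.4043907 ] rot [ 1.79968756e+02  1.91361658e-02 -6.12665140e+01] q6 56.45715257925056 w 0.08820271433298475 F [ 0.17583475  0.19916059 -0.04462593]
turn first: yaw units 0.006697196157034568
slide units after turn x,y,z: -5.086841535118475 -6.442672721569291 1.775627809961946
{'fovy': 62.09333753152828, 'cx': 321.7598046056593, 'cy': 240.05416966144008, 'dist_coeffs': array([-0.08756941,  0.        ,  0.        ,  0.        ,  0.        ]), 'R': array([[ 4.79894071e-01, -8.77326261e-01, -5.59106952e-04],
       [-8.43217755e-01, -4.61412632e-01,  2.75830020e-01],
       [-2.42250899e-01, -1.31897742e-01, -9.61206267e-01]]), 't': array([-0.15443588,  0.38947314,  0.51300491])} cam pos [0.52679943 0.11188136 0.3855888 ]
[[ 86.55594452 -37.92303399]
 [189.08999995  40.02032205]]
```

{"method": "play_rows", "body": {"moves": [{"slide": [-0.73,-0.92,0.0],"yaw": 0.0},{"slide": [-0.73,-0.92,0.0],"yaw": 0.0},{"slide": [-0.73,-0.92,0.0],"yaw": 0.0},{"slide": [-0.73,-0.92,0.0],"yaw": 0.0},{"slide": [-0.73,-0.92,0.0],"yaw": 0.0},{"slide": [-0.73,-0.92,0.3],"yaw": 0.0},{"slide": [-0.73,-0.92,0.7],"yaw": 0.0},{"slide": [0.0,0.0,0.0],"yaw": 0.0}]}}

```text
t: 4.22
eef_pos: [0.544, 0.2687, 0.3774]
eef_rot: [179.8, 0.1, -61.2]
ft_force: [0.0, -1.1, 0.9]
gripper_width: 0.0882
```

```bash
python3 -c "
from h import *
go(.545,.268,.30,-61.3)
c=vision.get_calibration('wrist')
p,d=vision.camera('wrist');np.savez('pics/w1.npz',p=p,d=d,**c)
print(proj(c,[[.5453,.268,.1535],[.534,.209,.124]]))
cv2.imwrite('pics/w1.png',p[:,:,::-1])"
```

```text
t 4.225 pos [0.54400608 0.26866243 0.37736862] rot [ 1.79779224e+02  6.42055442e-02 -6.11578435e+01] q6 76.24027142801094 w 0.08817961885041119 F [ 0.01918619 -1.10774706  0.91991199]
turn first: yaw units 0.02843129446040251
slide units after turn x,y,z: 0.04233380963349933 -0.02214788334722713 3.094744763632342
[[322.69415238 257.29031067]
 [394.59636786 299.05593513]]
```

View pics/w1.png

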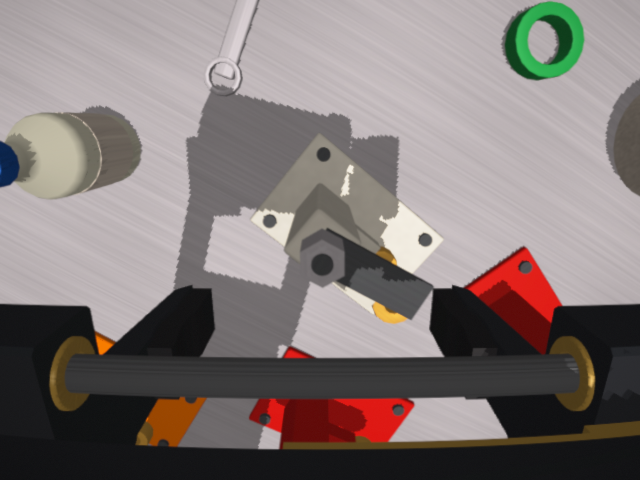

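```bash
python3 - <<'E'
from h import *
D=np.load("pics/w1.npz");c={k:D[k] for k in D}
p=D['p']
for z in (.1535,.15):print(onz(c,[(322,265)],z))
print(proj(c,[[.5453,.268,.1535]]+[[.5453+.01386*np.cos(np.radians(a-31.3)),.268+.01386*np.sin(np.radians(a-31.3)),.1535] for a in range(0,360,60)]))
m=np.zeros((480,640),bool);m[235:290,300:345]=1
P=pts(c,D['d'].astype(float),m);t=P[(P[:,2]>.150)&(P[:,2]<.158)];print(len(t),t.mean(0),t.min(0),t.max(0), (t.min(0)+t.max(0))/2)
k=P[(P[:,2]>.12)&(P[:,2]<.135)]
# fingers by depth
m=np.zeros((480,640),bool);m[285:360,180:215]=1
cv2.imwrite("pics/w1c.png",cv2.resize(p[215:335,270:450,::-1],None,fx=4,fy=4,interpolation=cv2.INTER_CUBIC))
E
```

```text
[[0.54123278 0.26619364 0.1535    ]]
[[0.54012829 0.26558968 0.15      ]]
[[322.69415238 257.29031067]
 [345.06738612 245.09629406]
 [322.75063932 232.59747495]
 [300.37768002 245.01421026]
 [300.72816114 269.25000474]
 [322.63910565 281.08233828]
 [344.60537238 269.33184063]]
1689 [0.54296828 0.2675059  0.1551614 ] [0.52976429 0.25361144 0.1500277 ] [0.55445491 0.2808075  0.15799481] [0.5421096  0.26720947 0.15401126]
```

View pics/w1c.png

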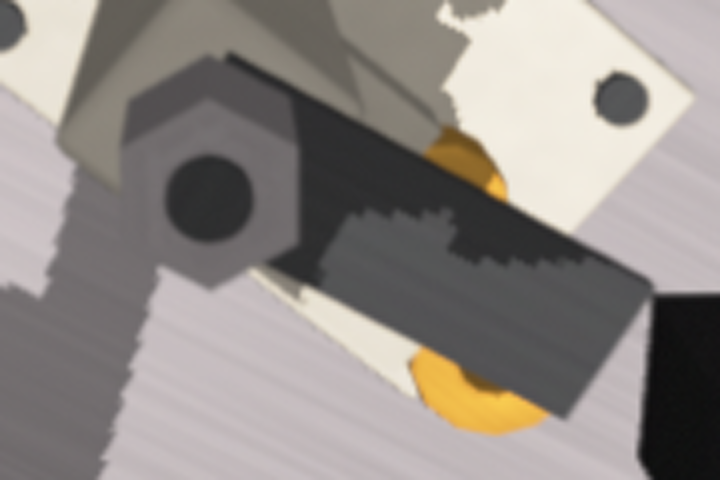

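The wrist view shows the nut at (322,265), flats vertical in the image, so the jaws are aligned with them. The keeper covers the bushing. Wrist and top cameras differ by 4 mm, so I'm using the mean.

{"method": "play_rows", "body": {"moves": [{"slide": [0.03,0.06,0.8],"yaw": 0.0},{"slide": [0.0,0.0,0.8],"yaw": 0.0},{"slide": [0.0,0.0,0.8],"yaw": 0.0},{"slide": [0.0,0.0,0.7],"yaw": 0.0},{"slide": [0.0,0.0,0.0],"yaw": 0.0}]}}

```text
t: 4.9
eef_pos: [0.5429, 0.2658, 0.3001]
eef_rot: [179.8, 0.1, -61.3]
ft_force: [-0.4, -0.4, 0.2]
gripper_width: 0.0883
```

{"method": "play_rows", "body": {"moves": [{"slide": [0.0,0.0,0.0],"yaw": 0.0},{"slide": [0.0,0.0,0.0],"yaw": 0.0},{"slide": [0.0,0.0,0.0],"yaw": 0.0},{"slide": [0.0,0.0,0.0],"yaw": 0.0},{"slide": [0.0,0.0,0.0],"yaw": 0.0},{"slide": [0.0,0.0,0.0],"yaw": 0.0}], "claw": 0.15, "squeeze": 25}}

```text
t: 5.65
eef_pos: [0.5435, 0.2661, 0.3022]
eef_rot: [180.0, -0.0, -61.3]
ft_force: [1.1, 0.7, 0.4]
gripper_width: 0.0304
```

```bash
python3 -c "
from h import *
go(.543,.267,.30,-61.3);print(r.get_state()['moment'])
"
```

```text
t 5.65 pos [0.54347411 0.2661447  0.30222295] rot [ 1.79999308e+02 -1.16717074e-04 -6.12703302e+01] q6 76.13681496180062 w 0.03044125148642947 F [1.13659072 0.73060462 0.39092247]
turn first: yaw units 0.0059339639395673775
slide units after turn x,y,z: -0.03911596344420153 0.00020515534114342202 0.08891819896212017
[-0.04702433 -0.00661532  0.01230412]
```

{"method": "play_rows", "body": {"moves": [{"slide": [0.0,0.0,0.0],"yaw": 0.0},{"slide": [0.0,0.0,0.0],"yaw": 0.0},{"slide": [0.0,0.0,0.0],"yaw": 0.0}]}}

```text
t: 6.02
eef_pos: [0.5427, 0.2676, 0.3022]
eef_rot: [180.0, 0.2, -61.2]
ft_force: [-2.7, 6.7, 1.4]
gripper_width: 0.0235
```

```bash
python3 -c "
from h import *
go(.543,.267,.30,-61.3);print(r.get_state()['moment'])
"
```

```text
t 6.025 pos [0.54265493 0.26760763 0.30219603] rot [179.9971815    0.19670894 -61.23919193] q6 76.1364027249149 w 0.023474327243215385 F [-2.67635472  6.6658561   1.43999112]
turn first: yaw units 0.012161613882722123
slide units after turn x,y,z: 0.027947482351776538 -0.00043521558085105516 0.08784127831198196
[ 1.15328064  0.57395853 -0.03430852]
```

Gripped on the flats (23.5 mm). Turning counter-clockwise.

{"method": "play_rows", "body": {"moves": [{"slide": [-0.04,0.0,0.0],"yaw": -0.5},{"slide": [0.0,0.0,0.0],"yaw": -1.0},{"slide": [0.0,0.0,0.0],"yaw": -1.0},{"slide": [0.0,0.0,0.0],"yaw": -1.0},{"slide": [0.0,0.0,0.0],"yaw": -1.0}]}}

```text
t: 6.65
eef_pos: [0.5425, 0.2678, 0.3022]
eef_rot: [-180.0, 0.1, -38.6]
ft_force: [-1.7, 4.9, 0.0]
gripper_width: 0.0237
```

{"method": "play_rows", "body": {"moves": [{"slide": [0.0,0.0,0.0],"yaw": -1.0},{"slide": [0.0,0.0,0.0],"yaw": -1.0},{"slide": [0.0,0.0,0.0],"yaw": -1.0},{"slide": [0.0,0.0,0.0],"yaw": -1.0},{"slide": [0.0,0.0,0.0],"yaw": -1.0},{"slide": [0.0,0.0,0.0],"yaw": -1.0}]}}

```text
t: 7.4
eef_pos: [0.5426, 0.2678, 0.3022]
eef_rot: [-179.9, 0.1, -8.6]
ft_force: [-1.8, 4.3, 0.2]
gripper_width: 0.024
```

{"method": "play_rows", "body": {"moves": [{"slide": [0.0,0.0,0.0],"yaw": -1.0},{"slide": [0.0,0.0,0.0],"yaw": -1.0},{"slide": [0.0,0.0,0.0],"yaw": -1.0},{"slide": [0.0,0.0,0.0],"yaw": -1.0},{"slide": [0.0,0.0,0.0],"yaw": -1.0},{"slide": [0.0,0.0,0.0],"yaw": -1.0},{"slide": [0.0,0.0,0.0],"yaw": -0.5},{"slide": [0.0,0.0,0.0],"yaw": 0.0}]}}

```text
t: 8.4
eef_pos: [0.5426, 0.2678, 0.3022]
eef_rot: [-179.9, -0.0, 23.7]
ft_force: [-2.1, 5.8, 1.1]
gripper_width: 0.0237
```

The nut turned 85°, with low forces. Gripping it gives the pivot in the robot frame, ≈ (0.5425, 0.268). Releasing and looking.

{"method": "play_rows", "body": {"moves": [{"slide": [0.0,0.0,0.0],"yaw": 0.0},{"slide": [0.0,0.0,0.0],"yaw": 0.0},{"slide": [0.0,0.0,0.0],"yaw": 0.0},{"slide": [0.0,0.0,0.0],"yaw": 0.0},{"slide": [0.0,0.0,-0.2],"yaw": 0.0},{"slide": [0.0,0.0,-0.9],"yaw": 0.0},{"slide": [0.0,0.0,-1.0],"yaw": 0.0},{"slide": [0.0,0.0,-1.0],"yaw": 0.0},{"slide": [0.0,0.0,-0.5],"yaw": 0.0},{"slide": [0.0,0.0,0.0],"yaw": 0.0}], "claw": 1.0}}

```text
t: 9.65
eef_pos: [0.5432, 0.2671, 0.3932]
eef_rot: [180.0, -0.1, 23.7]
ft_force: [0.9, -0.1, -0.1]
gripper_width: 0.088
```

```bash
python3 -c "
from h import *
go(.5315,.209,.385,24)
c=vision.get_calibration('wrist')
p,d=vision.camera('wrist');np.savez('pics/w2.npz',p=p,d=d,**c)
print(proj(c,[[.5425,.268,.1535],[.5315,.209,.124]]))
cv2.imwrite('pics/w2.png',p[:,:,::-1])"
```

```text
t 9.65 pos [0.54321535 0.26705691 0.39317847] rot [ 1.79982637e+02 -1.11626084e-01  2.37279971e+01] q6 -8.770110781720726 w 0.08797979812144656 F [ 0.91269727 -0.10590698 -0.14142284]
turn first: yaw units -0.054400589606055406
slide units after turn x,y,z: -1.3726551751104736 1.9309026523873214 0.3271388675961573
[[321.55391206 248.77199209]
 [272.42737106 304.99766732]]
```

View pics/w2.png

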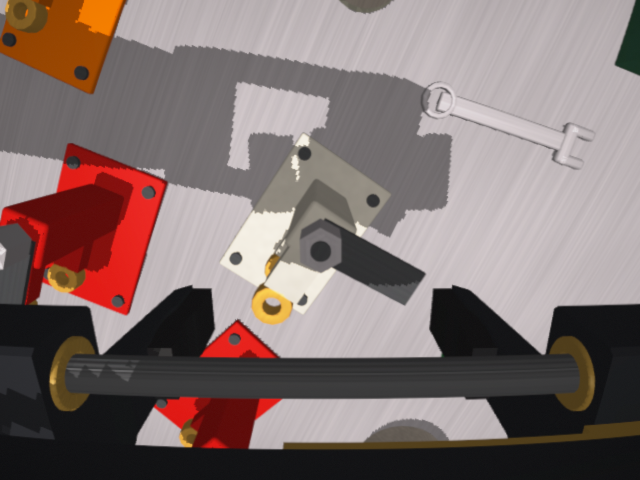

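The keeper now points clear of the bushing and the open bore is at (272,303). Measuring it precisely.

```bash
python3 - <<'E'
from h import *
D=np.load("pics/w2.npz");c={k:D[k] for k in D};p=D['p']
im=p[:,:,::-1].copy()
cv2.imwrite("pics/w2c.png",cv2.resize(im[215:335,230:370],None,fx=5,fy=5,interpolation=cv2.INTER_CUBIC))
hsv=cv2.cvtColor(im,cv2.COLOR_BGR2HSV)
m=((hsv[:,:,0]>12)&(hsv[:,:,0]<32)&(hsv[:,:,1]>130)&(hsv[:,:,2]>70)).astype(np.uint8);m[:283]=0;m[330:]=0;m[:,:245]=0;m[:,300:]=0
cs,h=cv2.findContours(m,cv2.RETR_CCOMP,cv2.CHAIN_APPROX_NONE)
for k,hh in zip(cs,h[0]):
    if len(k)>8:
        e=cv2.fitEllipse(k);print(hh[3],len(k),e,onz(c,[e[0]],.124))
# rim top: gather brightest brass
P=pts(c,D['d'].astype(float),m.astype(bool));t=P[abs(P[:,2]-.124)<.004];print(len(t),(t.min(0)+t.max(0))/2,t.max(0)-t.min(0))
print("nut",onz(c,[(320.5,250.5)],.1535))
E
```

```text
-1 106 ((270.2026062011719, 305.7767333984375), (32.76620864868164, 41.53522872924805), 123.54035186767578) [[0.53031166 0.20783172 0.124     ]]
0 39 ((272.38421630859375, 301.63006591796875), (10.392277717590332, 17.097896575927734), 105.96786499023438) [[0.53054302 0.21134454 0.124     ]]
875 [0.53081433 0.20749555 0.12363747] [0.02738425 0.02477995 0.00722871]
nut [[0.54236094 0.26679247 0.1535    ]]
```

View pics/w2c.png

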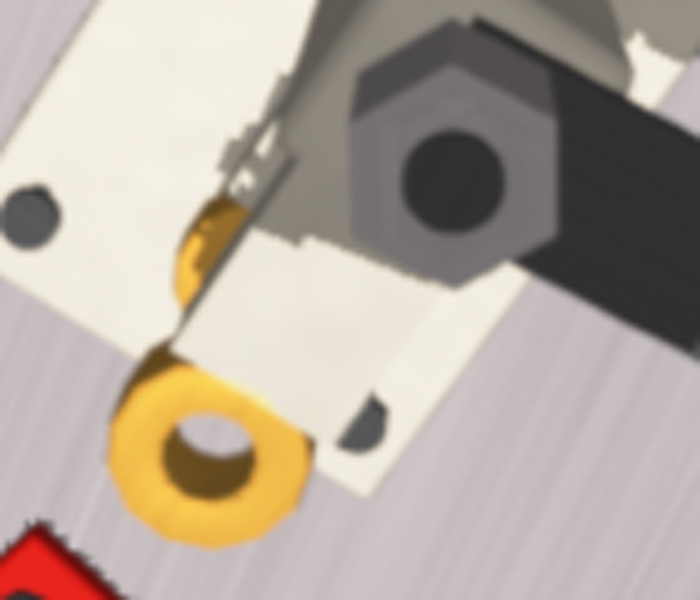

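{"method": "play_rows", "body": {"moves": [{"slide": [-0.5,0.97,0.0],"yaw": 0.0},{"slide": [-0.5,0.97,0.0],"yaw": 0.0},{"slide": [-0.5,0.97,0.0],"yaw": 0.0},{"slide": [-0.5,0.97,0.0],"yaw": 0.0},{"slide": [-0.5,0.97,0.0],"yaw": 0.0},{"slide": [-0.5,0.97,0.0],"yaw": 0.0},{"slide": [-0.5,0.97,0.0],"yaw": 0.0},{"slide": [-0.5,0.97,0.0],"yaw": 0.0},{"slide": [-0.5,0.97,0.0],"yaw": 0.0},{"slide": [-0.5,0.97,0.0],"yaw": 0.0}]}}

```text
t: 10.95
eef_pos: [0.5256, -0.0061, 0.3907]
eef_rot: [-179.9, 0.1, 23.7]
ft_force: [-0.8, 0.1, 1.0]
gripper_width: 0.0879
```

{"method": "play_rows", "body": {"moves": [{"slide": [-0.5,0.97,0.0],"yaw": 0.0},{"slide": [-0.5,0.97,0.0],"yaw": 0.0},{"slide": [-0.5,0.97,0.0],"yaw": 0.0},{"slide": [-0.5,0.97,0.0],"yaw": 0.0},{"slide": [-0.5,0.97,0.0],"yaw": 0.0},{"slide": [-0.5,0.97,0.0],"yaw": 0.0},{"slide": [-0.5,0.97,0.0],"yaw": 0.0},{"slide": [-0.5,0.97,0.0],"yaw": 0.0},{"slide": [0.0,0.0,0.0],"yaw": 0.0}]}}

```text
t: 12.08
eef_pos: [0.5122, -0.2244, 0.3907]
eef_rot: [-179.9, 0.1, 23.6]
ft_force: [0.1, 0.2, -0.1]
gripper_width: 0.0882
```

```bash
python3 -c "
from h import *
go(.5145,-.222,.293)
c=vision.get_calibration('wrist')
p,d=vision.camera('wrist');np.savez('pics/w3.npz',p=p,d=d,**c)
print(proj(c,[[.5145,-.222,.154]]))
cv2.imwrite('pics/w3.png',p[:,:,::-1])
hs=cv2.cvtColor(p,cv2.COLOR_RGB2HSV);m=(hs[:,:,0]>100)&(hs[:,:,0]<125)&(hs[:,:,1]>120)
m[:130]=0;m[330:]=0
v,u=np.nonzero(m);print(len(u),u.mean(),v.mean(),u.min(),u.max(),v.min(),v.max())
P=pts(c,d.astype(float),m);t=P[P[:,2]>.148];print(len(t),(t.min(0)+t.max(0))/2,t.mean(0))
"
```

```text
t 12.075 pos [ 0.51217768 -0.22441076  0.39072537] rot [-1.79891360e+02  7.16479366e-02  2.35829948e+01] q6 -59.40153973883037 w 0.088194814258302 F [ 0.07325189  0.16145307 -0.10572715]
slide units after turn x,y,z: 0.12371430567705823 -0.05121241044564664 3.909014968115232
[[328.789524   250.95042107]]
4199 522.0631102643487 242.5015479876161 316 598 209 275
556 [ 0.51332963 -0.22117254  0.15264357] [ 0.51314148 -0.22048244  0.15473637]
```

View pics/w3.png

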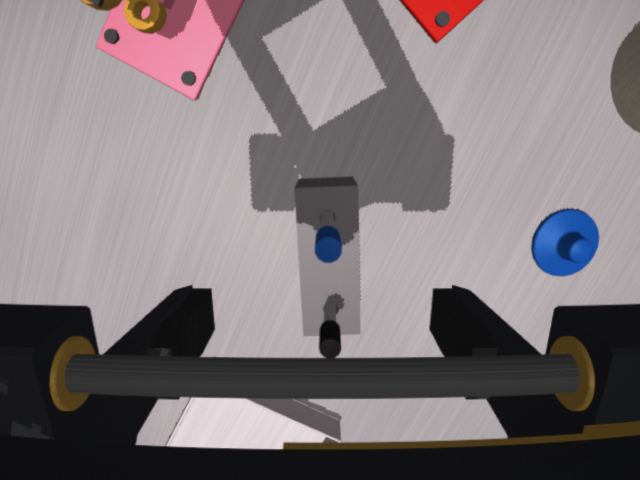

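Wrist picture: the blue head's top disc is at (328,250), matching the prediction to 1 px. The spare (330,345) is well clear of the fingers. Descending so the fingertips stay just above the head's underside.

{"method": "play_rows", "body": {"moves": [{"slide": [0.11,-0.06,0.9],"yaw": 0.0},{"slide": [0.0,0.0,0.9],"yaw": 0.0},{"slide": [0.0,0.0,0.9],"yaw": 0.0},{"slide": [0.0,0.0,0.8],"yaw": 0.0},{"slide": [0.0,0.0,0.35],"yaw": 0.0},{"slide": [0.0,0.0,0.0],"yaw": 0.0}]}}

```text
t: 12.88
eef_pos: [0.5145, -0.2198, 0.2953]
eef_rot: [-179.9, 0.0, 23.8]
ft_force: [-0.3, 1.0, -0.5]
gripper_width: 0.088
```

{"method": "play_rows", "body": {"moves": [{"slide": [0.0,0.0,0.0],"yaw": 0.0},{"slide": [0.0,0.0,0.0],"yaw": 0.0},{"slide": [0.0,0.0,0.0],"yaw": 0.0},{"slide": [0.0,0.0,0.0],"yaw": 0.0},{"slide": [0.0,0.0,0.0],"yaw": 0.0},{"slide": [0.0,0.0,0.0],"yaw": 0.0},{"slide": [0.0,0.0,0.0],"yaw": 0.0},{"slide": [0.0,0.0,0.0],"yaw": 0.0},{"slide": [0.0,0.0,0.0],"yaw": 0.0}], "claw": 0.0, "squeeze": 30}}

```text
t: 14.0
eef_pos: [0.5146, -0.2206, 0.2959]
eef_rot: [-180.0, 0.0, 23.7]
ft_force: [1.0, -0.0, -0.0]
gripper_width: 0.0148
```

```bash
python3 -c "
from h import *
go(.5145,-.2213,.293);print(r.get_state()['moment'])"
```

```text
t 14.0 pos [ 0.51460026 -0.22062126  0.2959453 ] rot [-1.79998406e+02  6.01914112e-04  2.37326107e+01] q6 -59.084287515803844 w 0.01483417402889326 F [ 0.97036543 -0.0017463  -0.01692973]
slide units after turn x,y,z: -0.014598008984723259 0.02323962488254306 0.11781207897067603
[-0.01896655 -0.14898154  0.04157497]
```

{"method": "play_rows", "body": {"moves": [{"slide": [0.0,0.0,-0.4],"yaw": 0.0},{"slide": [0.0,0.0,-0.6],"yaw": 0.0},{"slide": [0.0,0.0,-0.7],"yaw": 0.0},{"slide": [0.0,0.0,-0.7],"yaw": 0.0},{"slide": [0.0,0.0,0.0],"yaw": 0.0}]}}

```text
t: 14.62
eef_pos: [0.5151, -0.221, 0.3585]
eef_rot: [179.8, -0.1, 23.7]
ft_force: [-0.2, 0.3, -0.4]
gripper_width: 0.0151
```

```bash
python3 -c "
from h import *
go(.5145,-.2213,.45)
c=vision.get_calibration('wrist')
for n in ('wrist','scene'):
  p,d=vision.camera(n);np.savez('pics/4%s.npz'%n,p=p,d=d,**c);cv2.imwrite('pics/4%s.png'%n,p[:,:,::-1])
s=cv2.imread('pics/4scene.png');cv2.imwrite('pics/4sc.png',cv2.resize(s[120:280,170:300],None,fx=3.5,fy=3.5,interpolation=cv2.INTER_CUBIC))
"
```

```text
t 14.625 pos [ 0.51514523 -0.22098153  0.35847248] rot [ 1.79787965e+02 -1.27387234e-01  2.37319543e+01] q6 -59.08112810538508 w 0.015104411495392498 F [-0.20753137  0.31682128 -0.41001526]
slide units after turn x,y,z: -0.028753611882037393 0.001274265052128319 -3.6611008090671726
```

View pics/4wrist.png

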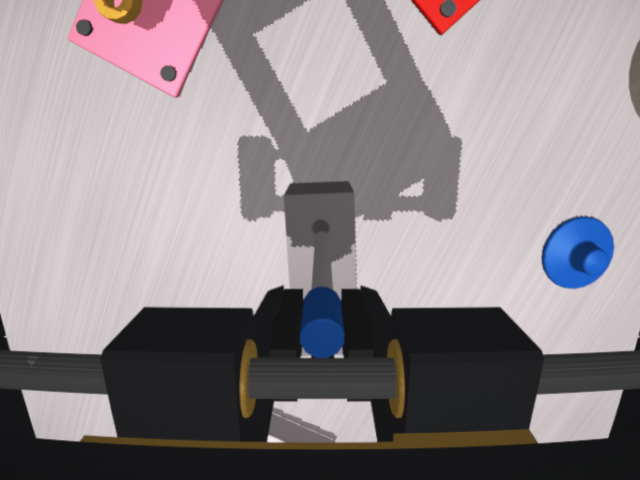

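View pics/4sc.png

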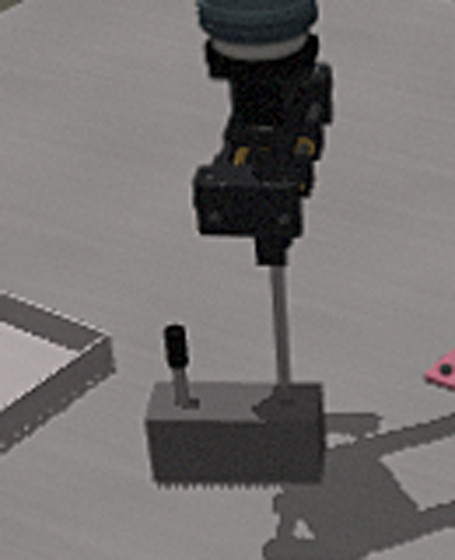

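{"method": "play_rows", "body": {"moves": [{"slide": [0.0,0.0,-0.9],"yaw": 0.0},{"slide": [0.0,0.0,-0.9],"yaw": 0.0},{"slide": [0.0,0.0,-0.9],"yaw": 0.0},{"slide": [0.0,0.0,-0.9],"yaw": 0.0},{"slide": [0.0,0.0,-0.1],"yaw": 0.0},{"slide": [0.0,0.0,0.0],"yaw": 0.0}]}}

```text
t: 15.48
eef_pos: [0.5144, -0.2205, 0.4472]
eef_rot: [-179.9, 0.0, 23.7]
ft_force: [-0.4, 0.2, -2.3]
gripper_width: 0.0149
```

```bash
python3 -c "
from h import *
go(.531,.2092,.45)
s0=r.get_state()
c=vision.get_calibration('wrist')
for n in ('wrist','scene'):
  p,d=vision.camera(n);np.savez('pics/5%s.npz'%n,p=p,d=d,**c);cv2.imwrite('pics/5%s.png'%n,p[:,:,::-1])
w=cv2.imread('pics/5wrist.png');cv2.imwrite('pics/5wc.png',cv2.resize(w[200:380,230:420],None,fx=4,fy=3.3,interpolation=cv2.INTER_CUBIC) if 0 else cv2.resize(w[220:370,240:410],None,fx=4,fy=4,interpolation=cv2.INTER_CUBIC))
"
```

```text
t 15.475 pos [ 0.5143992  -0.22054097  0.44722214] rot [-1.79920824e+02  4.98035706e-02  2.37265075e+01] q6 -59.08242398400371 w 0.01493386767713761 F [-0.35851234  0.17963682 -2.33159222]
slide units after turn x,y,z: 7.524524073931154 -15.469523670336075 -0.11111447570785415
```

View pics/5wc.png

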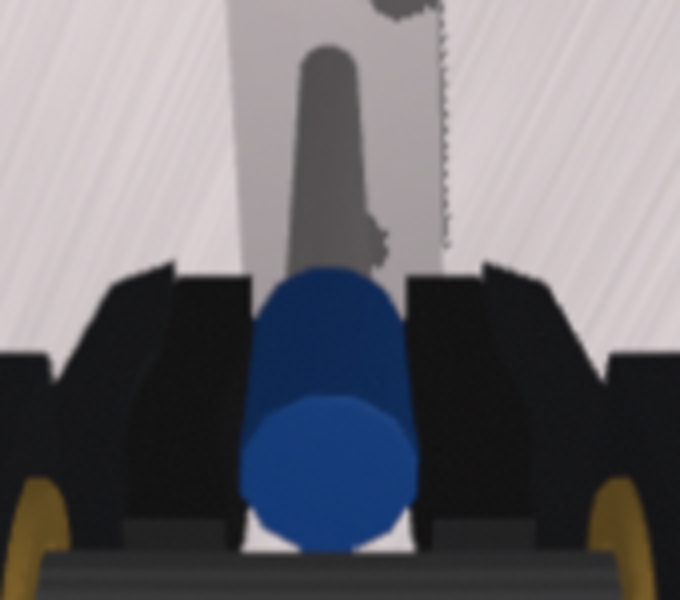

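View pics/5scene.png

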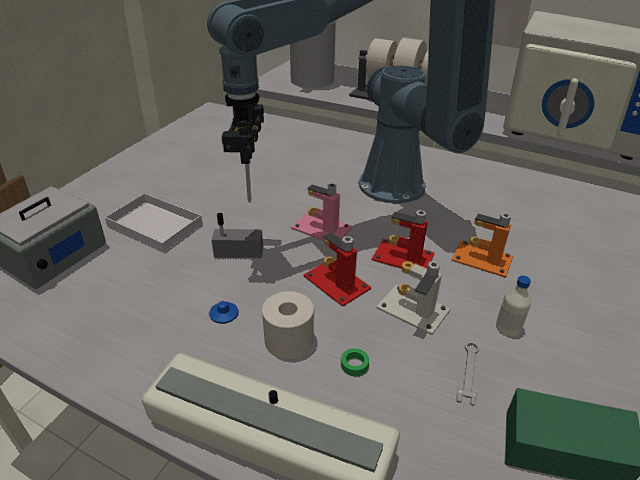

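```bash
python3 - <<'E'
from h import *
D=np.load("pics/5wrist.npz");c={k:D[k] for k in D}
z=.447+.0005
for uv,h in (((321.6,337.6),.1415),((321.6,237.4),.1415+.136)):
    X=onz(c,[uv],z-h)[0];d=X[:2]-[.5144,-.2207];a=np.radians(23.73)
    print(X,"tool xy mm",1e3*d@[np.cos(a),np.sin(a)],1e3*d@[np.sin(a),-np.cos(a)])
E
```

```text
[ 0.51380766 -0.22106014  0.306     ] tool xy mm -0.6871858845599205 0.09131372632403112
[ 0.5143077  -0.22276186  0.17      ] tool xy mm -0.9142417525088933 1.8503873097447407
```

The pin is centred in the jaws and vertical. Moving it at this height, with the tip above all the nuts, to the bore.

{"method": "play_rows", "body": {"moves": [{"slide": [0.25,-0.5,-0.2],"yaw": 0.0},{"slide": [0.48,-0.98,0.0],"yaw": 0.0},{"slide": [0.48,-0.98,0.0],"yaw": 0.0},{"slide": [0.48,-0.98,0.0],"yaw": 0.0},{"slide": [0.48,-0.98,0.0],"yaw": 0.0},{"slide": [0.48,-0.98,0.0],"yaw": 0.0},{"slide": [0.48,-0.98,0.0],"yaw": 0.0},{"slide": [0.48,-0.98,0.0],"yaw": 0.0},{"slide": [0.48,-0.98,0.0],"yaw": 0.0},{"slide": [0.48,-0.98,0.0],"yaw": 0.0}]}}

```text
t: 16.82
eef_pos: [0.525, 0.0403, 0.4534]
eef_rot: [-180.0, 0.0, 23.8]
ft_force: [-0.6, -1.1, -0.5]
gripper_width: 0.0149
```

{"method": "play_rows", "body": {"moves": [{"slide": [0.48,-0.98,0.0],"yaw": 0.0},{"slide": [0.48,-0.98,0.0],"yaw": 0.0},{"slide": [0.48,-0.98,0.0],"yaw": 0.0},{"slide": [0.48,-0.98,0.0],"yaw": 0.0},{"slide": [0.48,-0.98,0.0],"yaw": 0.0},{"slide": [0.3,-0.78,0.0],"yaw": 0.0},{"slide": [0.25,-0.5,0.4],"yaw": 0.0},{"slide": [0.0,0.0,0.5],"yaw": 0.0},{"slide": [0.0,0.0,0.0],"yaw": 0.0},{"slide": [0.0,0.0,0.0],"yaw": 0.0}]}}

```text
t: 18.08
eef_pos: [0.5309, 0.2091, 0.4308]
eef_rot: [180.0, 0.0, 23.7]
ft_force: [-0.1, -0.4, -0.2]
gripper_width: 0.0149
```

```bash
cat > look.py <<'E'
import sys
from h import *
n=sys.argv[1]
go(.531,.2092,.4245)
c=vision.get_calibration('wrist');np.savez('pics/%s_c.npz'%n,**c)
for k in sys.argv[2:]:
  p,d=vision.camera(k);cv2.imwrite('pics/%s%s.png'%(n,k),p[:,:,::-1]);np.save('pics/%s%s_d.npy'%(n,k),d)
E
python3 look.py 6 wrist scene; python3 -c "
import cv2
w=cv2.imread('pics/6wrist.png');s=cv2.imread('pics/6scene.png')
cv2.imwrite('pics/6wc.png',cv2.resize(w[180:360,230:430],None,fx=4,fy=4,interpolation=cv2.INTER_CUBIC)[:600])
cv2.imwrite('pics/6sc.png',cv2.resize(s[140:320,360:470],None,fx=4,fy=4,interpolation=cv2.INTER_CUBIC)[120:])"
```

```text
t 18.075 pos [0.53090125 0.20908267 0.43079851] rot [1.79996739e+02 2.63940219e-02 2.36712531e+01] q6 -14.085915448685144 w 0.014900317433198322 F [-0.12401749 -0.36569752 -0.1870626 ]
slide units after turn x,y,z: 0.00550184273703505 -0.0027125175683083277 0.2519404618653054
```

View pics/6wc.png

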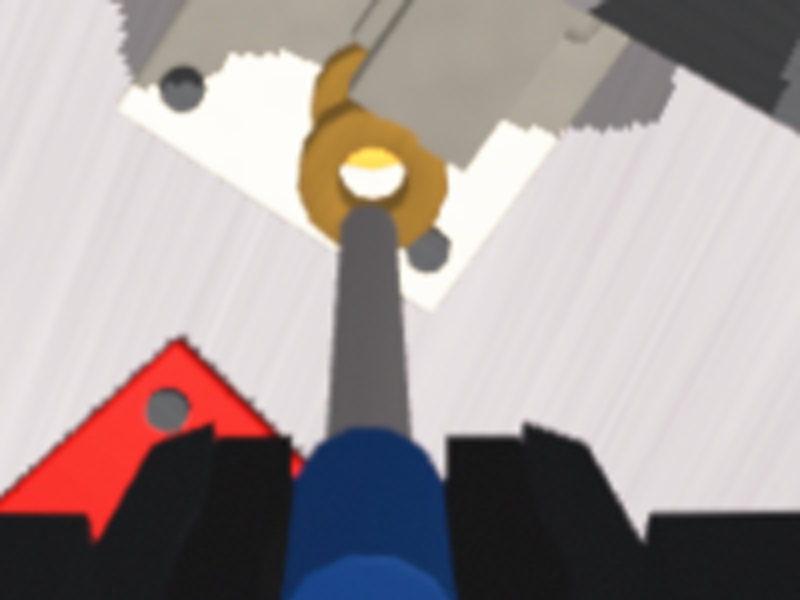

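View pics/6sc.png

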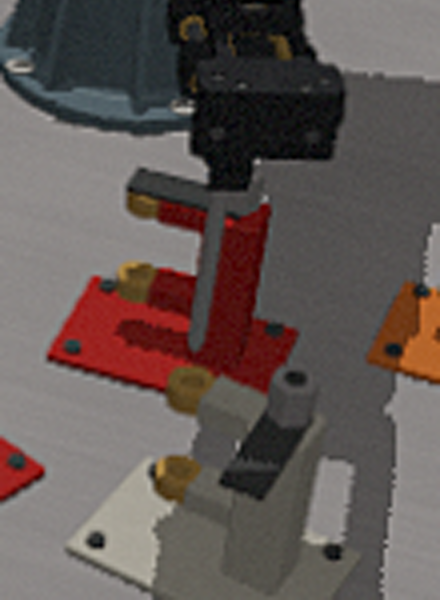

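Wrist view: bore centre at about (322.9,223.9), shank's lower end at about (321.9,237.6). Comparing the two in one view, so the camera bias cancels.

```bash
python3 - <<'E'
from h import *
D=np.load("pics/6_c.npz");c={k:D[k] for k in D}
A=onz(c,[(321.9,237.6)],.1533)[0];B=onz(c,[(322.9,223.9)],.124)[0]
a=np.radians(23.7);d=(B-A)[:2];print(A,B,"bore-pin mm tool x,y",1e3*d@[np.cos(a),np.sin(a)],1e3*d@[np.sin(a),-np.cos(a)])
# bias direction growth: known camera bias vs depth
E
```

```text
[0.53132561 0.20640717 0.1533    ] [0.53103365 0.20888693 0.124     ] bore-pin mm tool x,y 0.7293919816669346 -2.387972505372919
```

{"method": "play_rows", "body": {"moves": [{"slide": [0.02,-0.08,0.4],"yaw": 0.0},{"slide": [0.0,0.0,0.25],"yaw": 0.0},{"slide": [0.0,0.0,0.0],"yaw": 0.0}]}}

```text
t: 18.55
eef_pos: [0.5302, 0.2117, 0.4137]
eef_rot: [-180.0, 0.1, 23.7]
ft_force: [0.3, -0.2, -1.2]
gripper_width: 0.0147
```

```bash

python3 look.py 7 wrist scene; python3 -c "
import cv2
w=cv2.imread('pics/7wrist.png');s=cv2.imread('pics/7scene.png')
cv2.imwrite('pics/7wc.png',cv2.resize(w[200:275,275:375],None,fx=8,fy=8,interpolation=cv2.INTER_CUBIC))
cv2.imwrite('pics/7sc.png',cv2.resize(s[220:290,370:450],None,fx=8,fy=8,interpolation=cv2.INTER_CUBIC))"
```

```text
t 18.55 pos [0.53016259 0.21171936 0.41366365] rot [-1.79975736e+02  1.03092907e-01  2.37273268e+01] q6 -13.866122368836582 w 0.014746038410346175 F [ 0.27271515 -0.22768891 -1.16033539]
slide units after turn x,y,z: -0.009885141203968049 0.10573438195821482 -0.43345398699898396
```

View pics/7wc.png

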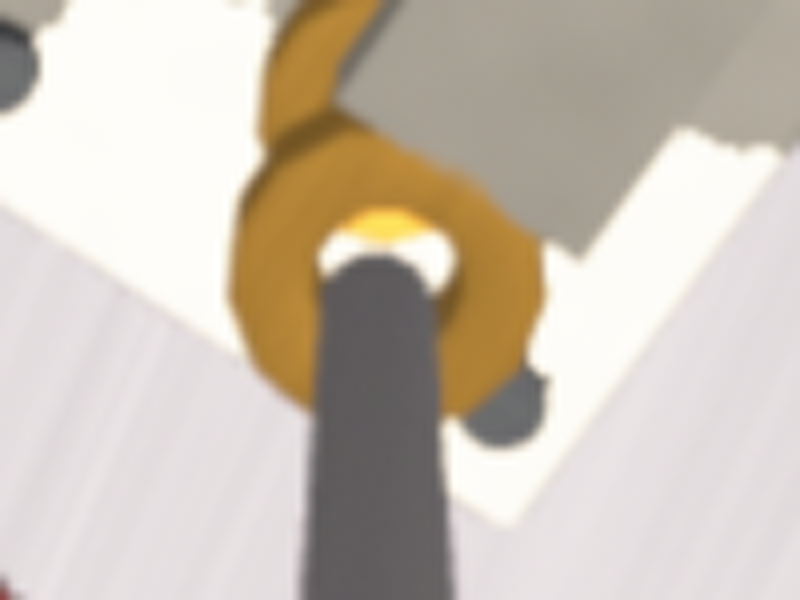

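View pics/7sc.png

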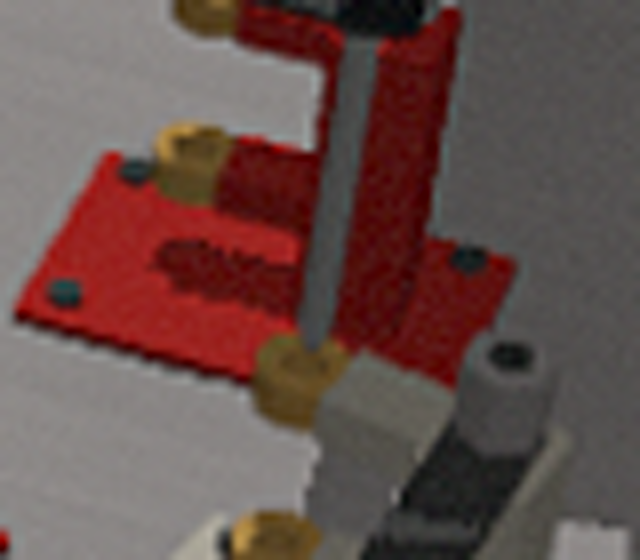

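```bash
python3 - <<'E'
from h import *
D=np.load("pics/7_c.npz");c={k:D[k] for k in D}
for zz in (.135,.1365,.138):
  A=onz(c,[(321.6,238.06)],zz)[0];B=onz(c,[(322.9,233.8)],.124)[0]
  a=np.radians(23.7);d=(B-A)[:2];print(A,B,"bore-pin mm tool x,y",1e3*d@[np.cos(a),np.sin(a)],1e3*d@[np.sin(a),-np.cos(a)])
s=vision.get_calibration('scene')
b=[.531,.2092];q=proj(s,[b+[.124],b+[.129],b+[.137],[.531,.2112,.129],[.533,.2092,.129]]);print(q, (q-[370,220])*8+3.5)
E
```

```text
[0.53028901 0.20834119 0.135     ] [0.53108677 0.20872873 0.124     ] bore-pin mm tool x,y 0.886251151076598 -0.03420342502541685
[0.53012406 0.2087272  0.1365    ] [0.53108677 0.20872873 0.124     ] bore-pin mm tool x,y 0.8821313955384094 0.38555830720355244
[0.52995911 0.20911322 0.138     ] [0.53108677 0.20872873 0.124     ] bore-pin mm tool x,y 0.8780116400001078 0.8053200394325024
[[408.33292205 264.22736443]
 [408.58747331 262.52702778]
 [408.99699324 259.78790314]
 [409.42603717 262.77113322]
 [408.32272673 263.02529698]] [[310.16337643 357.31891547]
 [312.1997865  343.7162222 ]
 [315.47594593 321.80322514]
 [318.90829738 345.66906579]
 [310.08181381 347.70237581]]
```

The views disagree by about 2 mm along tool y, so I'm checking the scene view closer.

```bash
python3 - <<'E'
import cv2,numpy as np
o=[]
for n in "67":
    s=cv2.imread(f'pics/{n}scene.png');o.append(cv2.convertScaleAbs(cv2.resize(s[248:288,392:417],None,fx=14,fy=14,interpolation=cv2.INTER_CUBIC),alpha=1.6))
cv2.imwrite('pics/67.png',np.hstack(o))
E
```

```text
(no output)
```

View pics/67.png

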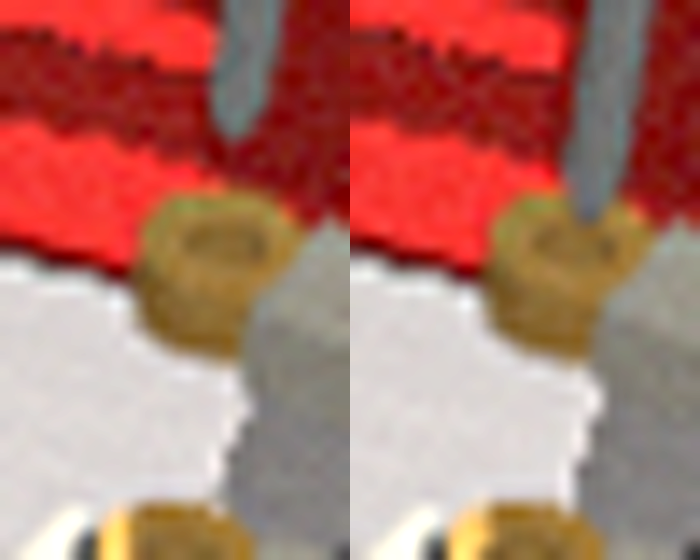

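Both views put the tip well within the capture range (±4 mm). A compromise shift is +0.75 mm x and +1.1 mm y. I'll lower gently and let the forces refine it.

{"method": "play_rows", "body": {"moves": [{"slide": [0.03,0.045,0.0],"yaw": 0.0},{"slide": [0.0,0.0,0.16],"yaw": 0.0},{"slide": [0.0,0.0,0.16],"yaw": 0.0},{"slide": [0.0,0.0,0.0],"yaw": 0.0}]}}

```text
t: 19.15
eef_pos: [0.5314, 0.211, 0.4061]
eef_rot: [-180.0, 0.1, 23.7]
ft_force: [-0.3, 0.8, -1.6]
gripper_width: 0.0149
```

{"method": "play_rows", "body": {"moves": [{"slide": [0.0,0.0,0.1],"yaw": 0.0},{"slide": [0.0,0.0,0.1],"yaw": 0.0},{"slide": [0.0,0.0,0.0],"yaw": 0.0}]}}

```text
t: 19.52
eef_pos: [0.5315, 0.2111, 0.4014]
eef_rot: [-180.0, 0.0, 23.7]
ft_force: [0.2, 0.3, -1.2]
gripper_width: 0.0149
```

```bash

python3 look.py 8 wrist scene; python3 -c "
import cv2,numpy as np
w=cv2.imread('pics/8wrist.png');s=cv2.imread('pics/8scene.png')
a=cv2.resize(w[200:275,280:360],None,fx=5,fy=5,interpolation=cv2.INTER_CUBIC)
b=cv2.resize(s[235:280,385:425],None,fx=8.34,fy=8.34,interpolation=cv2.INTER_CUBIC);b=cv2.convertScaleAbs(b,alpha=1.5)
cv2.imwrite('pics/8c.png',np.hstack([a,b[:375]]))"
```

```text
t 19.525 pos [0.53148939 0.21105617 0.40142214] rot [-1.79994084e+02  2.68849589e-02  2.37293801e+01] q6 -13.958515077055946 w 0.014861080599353118 F [ 0.19097898  0.30090219 -1.15669579]
slide units after turn x,y,z: -0.047798744990601126 0.060092018999372734 -0.923114516944048
```

View pics/8c.png

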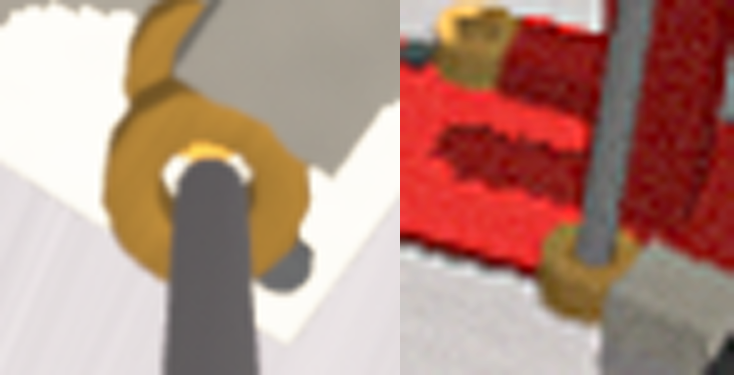

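The tip is in the bore with no contact force. Continuing down slowly.

{"method": "play_rows", "body": {"moves": [{"slide": [0.0,0.0,0.1],"yaw": 0.0},{"slide": [0.0,0.0,0.1],"yaw": 0.0},{"slide": [0.0,0.0,0.0],"yaw": 0.0}]}}

```text
t: 20.0
eef_pos: [0.5315, 0.211, 0.3964]
eef_rot: [-180.0, 0.0, 23.7]
ft_force: [0.2, 0.0, -1.1]
gripper_width: 0.0152
```

{"method": "play_rows", "body": {"moves": [{"slide": [0.0,0.0,0.1],"yaw": 0.0},{"slide": [0.0,0.0,0.1],"yaw": 0.0},{"slide": [0.0,0.0,0.0],"yaw": 0.0}]}}

```text
t: 20.38
eef_pos: [0.5315, 0.211, 0.3914]
eef_rot: [-180.0, 0.0, 23.7]
ft_force: [0.8, -0.7, -1.0]
gripper_width: 0.0155
```

{"method": "play_rows", "body": {"moves": [{"slide": [0.0,0.0,0.2],"yaw": 0.0},{"slide": [0.0,0.0,0.2],"yaw": 0.0},{"slide": [0.0,0.0,0.2],"yaw": 0.0},{"slide": [0.0,0.0,0.0],"yaw": 0.0}]}}

```text
t: 20.88
eef_pos: [0.5314, 0.211, 0.376]
eef_rot: [-180.0, 0.1, 23.7]
ft_force: [-0.4, -0.2, -1.1]
gripper_width: 0.0149
```

{"method": "play_rows", "body": {"moves": [{"slide": [0.0,0.0,0.2],"yaw": 0.0},{"slide": [0.0,0.0,0.2],"yaw": 0.0},{"slide": [0.0,0.0,0.2],"yaw": 0.0},{"slide": [0.0,0.0,0.0],"yaw": 0.0}]}}

```text
t: 21.38
eef_pos: [0.5314, 0.211, 0.3611]
eef_rot: [-180.0, 0.1, 23.7]
ft_force: [-0.5, -0.2, -1.2]
gripper_width: 0.0149
```

```bash

python3 look.py 9 wrist scene; python3 -c "
import cv2,numpy as np
w=cv2.imread('pics/9wrist.png');s=cv2.imread('pics/9scene.png')
a=cv2.resize(w[180:275,280:360],None,fx=5,fy=5,interpolation=cv2.INTER_CUBIC)
b=cv2.resize(s[235:292,385:425],None,fx=8.34,fy=8.34,interpolation=cv2.INTER_CUBIC);b=cv2.convertScaleAbs(b,alpha=1.5)
cv2.imwrite('pics/9c.png',np.hstack([a,b[:475]]))
from h import *
print(r.get_state()['moment'])"
```

```text
t 21.375 pos [0.53138099 0.2110121  0.36106263] rot [-1.79982812e+02  6.40130548e-02  2.37258526e+01] q6 -13.958613785858232 w 0.014876142463230003 F [-0.47820427 -0.18979514 -1.2274102 ]
slide units after turn x,y,z: -0.043116251618932205 0.06022598355471093 -2.5374947610327014
[-0.00822071 -0.14709275 -0.02154192]
```

View pics/9c.png

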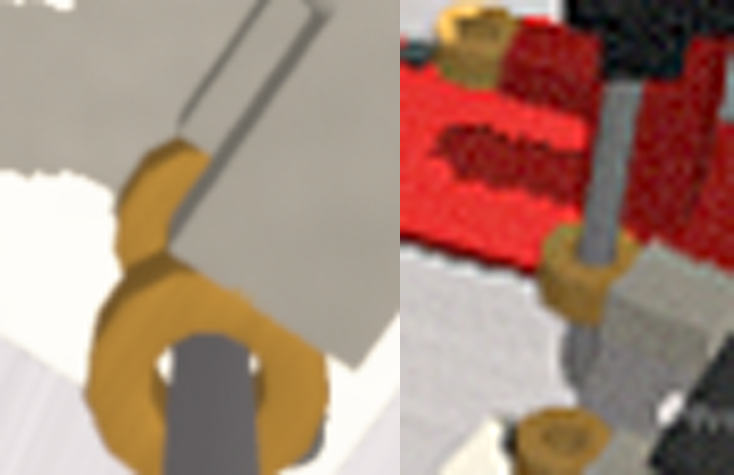

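{"method": "play_rows", "body": {"moves": [{"slide": [0.0,0.0,0.2],"yaw": 0.0},{"slide": [0.0,0.0,0.2],"yaw": 0.0},{"slide": [0.0,0.0,0.2],"yaw": 0.0},{"slide": [0.0,0.0,0.1],"yaw": 0.0},{"slide": [0.0,0.0,0.1],"yaw": 0.0},{"slide": [0.0,0.0,0.0],"yaw": 0.0}]}}

```text
t: 22.22
eef_pos: [0.5315, 0.211, 0.3415]
eef_rot: [-180.0, 0.0, 23.7]
ft_force: [0.2, -0.0, -0.6]
gripper_width: 0.015
```

{"method": "play_rows", "body": {"moves": [{"slide": [0.0,0.0,0.1],"yaw": 0.0},{"slide": [0.0,0.0,0.1],"yaw": 0.0},{"slide": [0.0,0.0,0.1],"yaw": 0.0},{"slide": [0.0,0.0,0.0],"yaw": 0.0}]}}

```text
t: 22.72
eef_pos: [0.5315, 0.211, 0.3339]
eef_rot: [-180.0, 0.0, 23.7]
ft_force: [-0.3, 0.3, -0.8]
gripper_width: 0.0148
```

{"method": "play_rows", "body": {"moves": [{"slide": [0.0,0.0,0.12],"yaw": 0.0},{"slide": [0.0,0.0,0.12],"yaw": 0.0},{"slide": [0.0,0.0,0.12],"yaw": 0.0},{"slide": [0.0,0.0,0.12],"yaw": 0.0},{"slide": [0.0,0.0,0.12],"yaw": 0.0},{"slide": [0.0,0.0,0.12],"yaw": 0.0},{"slide": [0.0,0.0,0.0],"yaw": 0.0},{"slide": [0.0,0.0,0.0],"yaw": 0.0}]}}

```text
t: 23.72
eef_pos: [0.5316, 0.211, 0.3162]
eef_rot: [-180.0, 0.0, 23.7]
ft_force: [0.1, -0.2, -1.5]
gripper_width: 0.0147
```

```bash

python3 look.py 10 wrist scene top; python3 -c "
import cv2,numpy as np
w=cv2.imread('pics/10wrist.png');s=cv2.imread('pics/10scene.png')
a=cv2.resize(w[150:330,220:440],None,fx=2.7,fy=2.7,interpolation=cv2.INTER_CUBIC)
b=cv2.resize(s[215:325,370:450],None,fx=5,fy=5,interpolation=cv2.INTER_CUBIC);b=cv2.convertScaleAbs(b,alpha=1.5)
cv2.imwrite('pics/10wc.png',a);cv2.imwrite('pics/10sc.png',b)
from h import *
print(r.get_state()['moment'])"
```

```text
t 23.725 pos [0.53155583 0.21104997 0.31621244] rot [-1.79999978e+02  7.29610346e-03  2.37290031e+01] q6 -13.959117502226336 w 0.014674064831326999 F [ 0.05504675 -0.21451555 -1.45663815]
slide units after turn x,y,z: -0.05013146210877548 0.05879592479217322 -4.331502202716459
[-0.11984087 -0.0671152  -0.00942414]
```

View pics/10sc.png

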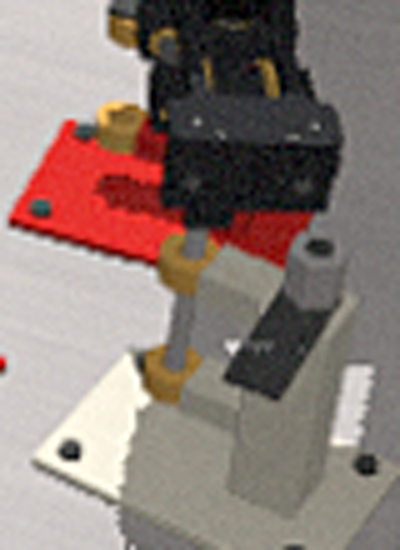

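View pics/10wrist.png

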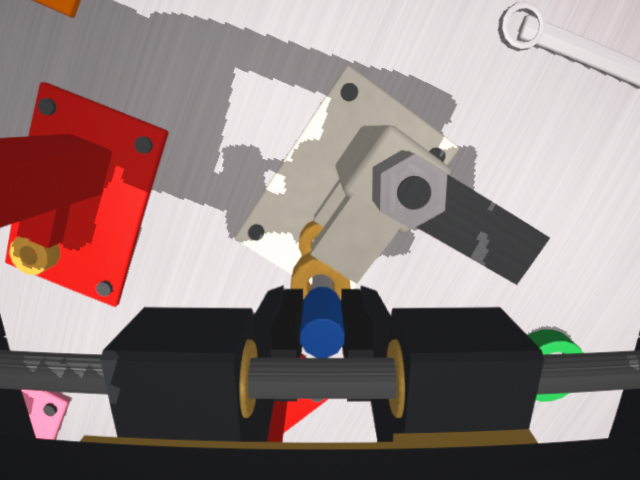

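```bash
python3 - <<'E'
from h import *
D=np.load("pics/10_c.npz");c={k:D[k] for k in D};d=np.load("pics/10wrist_d.npy").astype(float)
def med(u,v,k=4):
    m=np.zeros((480,640),bool);m[v-k:v+k,u-k:u+k]=1;P=pts(c,d,m);return len(P),np.median(P,0)
print("head top",med(322,338)); print("nut top",med(400,175,3),med(430,205,3))
# keeper direction from image
A=onz(c,[(413,192)],.1535)[0];B=onz(c,[(533,260)],.1275)[0];e=(B-A)[:2];print("keeper len",np.linalg.norm(e),"angle",np.degrees(np.arctan2(e[1],e[0]))+100.9)
s=vision.get_calibration('scene');print((proj(s,[[.531,.21,.144],[.531,.21,.124],[.531,.21,.056],[.531,.21,.04],[.531,.21,.03]])-[370,215])*5)
E
```

```text
head top (64, array([0.53106962, 0.21049518, 0.17542722]))
nut top (36, array([0.53511157, 0.27065522, 0.15473544])) (36, array([0.55001415, 0.26538335, 0.15493419]))
keeper len 0.0732817998106882 angle 95.82420421462184
[[198.47867052 212.34781636]
 [193.33661873 246.62536369]
 [176.48842891 357.9637116 ]
 [172.66260773 383.04154141]
 [170.29752794 398.50704075]]
```

View pics/10top.png

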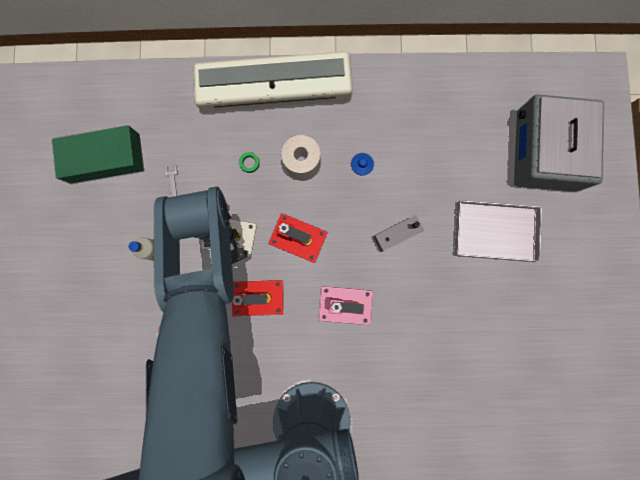

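Head top is at z ≈ 0.174 after correcting against the nut, so the collar is ≈ 20 mm above the upper bushing. The keeper is at ≈ 95°, nothing else moved, and the forces are near zero. Handing in.

```bash
python3 -c "
from h import *
print(ticket.hand_in());print(r.get_state()['t'])"
```

```text
the job is handed in; nothing more can be done
None
the job is handed in; nothing more can be done
```

The job was handed in at about 23.9 s, and the arm is still holding the pin in place. It gave no verdict.

- **Nut and keeper:** I gripped the white bracket's hex nut on its flats and turned it 85° counter-clockwise. The keeper now sits at about 95° (1.67 rad), clear of the upper bushing. It was still there in the last wrist picture, after release.
- **Pin:** I took the blue-headed pin from the rack by its head and lowered it through the upper bushing and on through the lower one. Sideways contact forces stayed below about 1 N.
- **Final height:** The head top measured 0.1754 m, or about 0.174 m after correcting against the nut's known height. That puts the underside of the head about 20 mm above the upper bushing and the tip about 10 mm below the lower one. The pin did not slip in the grip.
- **Rest of the scene:** In the last top picture, the spare pin and everything else in view looked unmoved. The arm hid the orange bracket and part of the white bracket and the wrench.

**Checks that disagreed or could not be made:**
- Before insertion, the scene and wrist views differed by about 1.5–2 mm on the bore's position. I used a compromise, and the pin went in without contact.
- The gripper read 14.8 mm on the 16 mm head.
- The tip below the lower bushing could not be seen directly, because the bushing hides it in the scene view. Its position comes from the pin's length and the arm's height.

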